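# Push a culture flask home on the microscope stage and snap its hold-down clamp over

### The job

On the black two-lane specimen stage, push the clear culture flask along its lane, away from the robot, until its shoulders rest fully against the two stop blocks. Then flip the toggle clamp lever beside that same lane over so it snaps shut onto the flask. Only push, never lift or tip the flask, leave the other lane's clamp open, and do not disturb the dish in the other lane or the other things on the bench.

Things in the scene. Friction and masses are not known exactly. Their poses are not given: they have to be found in the camera images.
- stage: Fixed black plate 200 (x) x 250 (y) x 12 mm, origin at the centre of its underside; x points along the lanes away from the robot, y to the left. Two lanes along x, centred at y=+54 (left) and -54 mm (right), 56 mm wide between guides 10 mm high. At each far end two stop blocks, 20 mm high, 34 mm apart for the flask's neck. A toggle clamp stands on each lane's outer side.
- flask: Clear culture flask lying flat in either lane, about 90 g: body 75 (x) x 50 (y) x 25 mm high, round neck and white cap (23 mm diameter, together 28 mm long) at its far (+x) end. Origin at the centre of the body's underside; near flat end face at x=-37.5 mm, shoulders at x=+37.5 mm. Starts 30 to 60 mm short of the stops; slides at under 2 N.
- left_home (a point): Fixed point on the plate's top face (12 mm above the table) in the left lane: the flask's origin is here when it rests fully against the left lane's stops. Axes as the stage's.
- right_home (a point): The same point for the right lane.
- left_clamp (a joint): Angle (rad) of the left lane's toggle clamp lever: 0 open, handle leaning 40 deg outwards; handle upright at 0.70; 1.40 end of travel, handle 40 deg inwards. Sprung over centre: below 0.70 it springs back, past 0.75 it snaps shut by itself, resting near 1.36 on the flask. Hinge along stage x, at stage x=+10, y=+104, z=47 mm. Close by pushing the handle towards stage -y (5 N at first, then less).
- right_clamp (a joint): Angle (rad) of the right lane's toggle clamp lever: 0 open, handle leaning 40 deg outwards; handle upright at 0.70; 1.40 end of travel, handle 40 deg inwards. Sprung over centre: below 0.70 it springs back, past 0.75 it snaps shut by itself, resting near 1.36 on the flask. Hinge along stage x, at stage x=+10, y=-104, z=47 mm. Close by pushing the handle towards stage +y (5 N at first, then less).
- left_handle_tip (a point): Outer end of the left clamp's handle, 73 mm from the hinge, 103 mm above the table when open. Steel handle, 8 mm rod, black 14 mm thick sleeve on the outer 54 mm; fixed cheeks beside the rod reach 55 mm above the table. It can be pushed 75 to 90 mm above the table. A second arm, the tongue (50 mm, rubber foot), stands nearly upright when open and lies level on the flask's top when closed.
- right_handle_tip (a point): Outer end of the right clamp's handle, 73 mm from the hinge, 103 mm above the table when open. Steel handle, 8 mm rod, black 14 mm thick sleeve on the outer 54 mm; fixed cheeks beside the rod reach 55 mm above the table. It can be pushed 75 to 90 mm above the table. A second arm, the tongue (50 mm, rubber foot), stands nearly upright when open and lies level on the flask's top when closed.
- dish: Round clear covered dish, 54 mm diameter, 15 mm high, loose in the lane that does not hold the flask; leave it alone. Origin at the centre of its underside.
- marker: Marker pen 130 mm long, 13 mm thick, lying on the table just right of the stage; a bystander. Origin under its middle.
- beaker: Small glass beaker, 50 mm diameter, 65 mm high, beyond the stage; a bystander. Origin at the centre of its underside.
- slide_box: Grey slide box with white lid, 92 x 37 x 34 mm high, beyond the stage; a bystander. Origin at the centre of its underside.
- tip_box: Pipette tip box, 122 x 85 x 60 mm high, right of the stage; a bystander. Origin at the centre of its underside.
- reagent: Amber glass bottle, 56 mm diameter, 120 mm high, left of the stage; a bystander. Origin at the centre of its underside.
- vial: Small glass vial with black cap, 28 mm diameter, 50 mm high, right of the stage; a bystander. Origin at the centre of its underside.
- timer: Flat white lab timer, 60 x 60 x 18 mm, left of the stage; a bystander. Origin at the centre of its underside.
There are look-alikes about, which are no part of the job. Leave any blue or yellow look-alike of the flask alone.

How it is judged:
By the outcome, as a careful person would: the job done as asked, in the order asked, and still so for the second after the job is handed in, with the robot touching nothing.
It also fails if it takes over 42 s, if anything falls off the work surface, if the arm or the gripper's body presses on something with over 40 N, if the wrist force passes 120 N, or if a joint passes its speed limit or range.

### The arm

A 6-joint arm with a two-finger parallel gripper is mounted at the origin on the work surface. World frame = base frame: x ahead of the robot, y to its left, z up, the work surface at z = 0. Lengths are in m, angles in rad, forces in N, time in s.
With the tool pointing down it reaches from about 0.375 to 0.975 m from the base axis. Payload 3.8 kg.
Tool frame: the origin (TCP) lies at the very end of the fingers, on their centre line; the grasp point (between the pads) lies 19 mm behind it; z points along the fingers, y is the direction in which the jaws open and shut (so a half turn about z gives the same grasp; the last joint's range is limited). The gripper opens to 85 mm and grips with 20 to 120 N. Pads are 22 mm wide; open, the fingers measure 114 mm over their backs; the gripper's body (76 mm by 85 mm) begins 54 mm behind the grasp point. The pads swing forward as they close: fully open they stand 13 mm farther back than shut.
Start: joints at [1.076, 0.264, 1.604, -0, 1.274, -0.037], TCP at [0.298, 0.605, 0.231] pointing down, gripper open.
Joint ranges: [-2.63, 2.63], [-0.94, 2.18], [0.31, 2.57], [-1.31, 4.45], [0, 2.66], [-2.55, 2.55]. Speed limits (rad/s): [2.57, 2.57, 3.14, 3.14, 3.14, 3.14].

### API

Orientations are given as a rotation vector (axis times angle).
In Python, from workcell import status, read_camera, camera_info, order gives the robot as it stands.
- The arm moves only by the tool move_arm, never from a script. Its argument "deltas" is a list of rows, each a list of 3 entries, a list of its own where there are three numbers: the turn, a rotation vector about the world's x, y, z as a fraction of full scale, then the shift along the world's x, y, z as a fraction of full scale, then the closure, from -1 (fully open) to 1 (shut), so that 0 is half open. A call has 1 to 20 rows; each row is the pose to reach, as a shift and turn from the pose commanded when the call began; what a row does not reach only later rows make up. Full scale, the value 1, is 0.1 m for a shift and pi/2 rad for a turn. A row lasts 1/8 s, in which the tool goes at most 62.5 mm and 10.7 degrees, less where a joint would pass 70% of its speed; a pose out of reach is approached as far as the arm can. A call with a number of a shift or a turn outside -1 to 1 is refused whole. A call with a gripper value outside its range is refused whole. The fingers move at their own pace and stop on an object; "grip_force" is the grip in N (left out, the last holds). Time passes only in rows, so rows that repeat a pose let the fingers close. It gives the time, the measured TCP pose, the force and the opening at its end, in the units of the state.
- status.read_state(): the state, without advancing time (a new reading comes with each control period).
- read_camera(name): name is "scene" or "top" or "wrist"; returns (picture, depth): 480x640x3 uint8, red, green, blue; 480x640 float32, m along the optical axis (not along the pixel's ray), 0 where there is no reading.
- camera_info(name): a dict with "K" (3x3 intrinsics, pixels), "R" (3x3) and "t" (3): a world point X has camera coordinates R X + t. Camera axes: x right, y down, z forward; pixel columns grow to the right and rows downward; lengths in m; the calibration is good to about 2 mm. A picture is of the moment at which its call begins: read the wrist's pose just before it. camera_info takes no time and is no camera call; for the wrist camera it gives the pose at the moment of the call.
- order.finish_job(): hands the job in, once; it reports no verdict.
The state is a dict: "time": time; "q": joint angles; "joint_vel": joint speeds; "joint_torque": joint torques, N m; "tool_pos": TCP position; "tcp_rot": TCP orientation; "wrist_force": force on the tool from outside, world axes, zero at the start; "torque": the same for the moment, N m; "width": opening from 0.0 (shut) to 1.0 (fully open).
Only numpy, scipy, OpenCV 4.12 (cv2) and the standard library are available. Lean on these libraries where they do the work, as an engineer would, in place of code of your own. Each camera call takes 0.05 s, during which the arm holds its last target. There are 200 camera calls.

## Working session

There is one attempt and no reset: what is moved stays moved. The work goes in short steps, Python scripts to look and compute and a tool call to move; the robot and the scene stay as the last step left them, time stands still between calls to the robot, and variables do not carry over. Pictures are saved under pics/ and viewed, about 8 in all and at most 12, crops included, and the job is handed in when it is done.

Besides the shell and the picture viewer there is one more tool, called as name(argument=value, ...), one argument or row to a line, values as JSON. move_arm: Moves the arm, as the interface text tells. Its arguments: {"type":"object","properties":{"deltas":{"type":"array","items":{"type":"array"}},"grip_force":{"type":"number"}},"required":["deltas"]}

```bash
mkdir -p pics
cat > h.py <<'E'
import numpy as np, cv2
from workcell import status, read_camera, camera_info, order
def ray(ci,u,v,z):
    K,R,t=[np.array(ci[k]) for k in("K","R","t")]
    c=-R.T@t; d=R.T@np.linalg.inv(K)@np.array([u,v,1.]); return c+d*(z-c[2])/d[2]
def proj(ci,X):
    K,R,t=[np.array(ci[k]) for k in("K","R","t")]
    p=K@(R@np.array(X)+t); return p[:2]/p[2]
E
python3 - <<'E'
from h import *
for n in("top","scene"):
    im,d=read_camera(n); ci=camera_info(n); np.savez(f"{n}0.npz",im=im,d=d)
    cv2.imwrite(f"pics/{n}0.png",im[:,:,::-1])
    print(n,ci["K"],-np.array(ci["R"]).T@ci["t"])
print(status.read_state())
E
```

```text
top [[574.50815404   0.         319.62448102]
 [  0.         574.50815404 237.42134249]
 [  0.           0.           1.        ]] [0.28199565 0.01905898 1.24183713]
scene [[518.49460034   0.         320.733691  ]
 [  0.         518.49460034 233.21786409]
 [  0.           0.           1.        ]] [1.28361925 0.29163091 0.76749017]
{'time': 0.1, 'q': array([ 1.07611784e+00,  2.64698154e-01,  1.60524604e+00,  8.46772380e-06,
        1.27373216e+00, -3.69004457e-02]), 'joint_vel': array([ 0.00072971, -0.00213308, -0.00182935,  0.00140116, -0.00058653,
        0.00087576]), 'joint_torque': array([ 7.51614753e-04, -5.16710365e+01, -3.68589842e+01, -1.76336389e-04,
        6.43120075e-03, -1.72340742e-05]), 'tool_pos': array([0.29799913, 0.60490576, 0.2300682 ]), 'tcp_rot': array([-0.71269122, -3.05911392,  0.00315424]), 'wrist_force': array([ 0.53785678, -0.05360537,  0.15854884]), 'torque': array([0.01939189, 0.00173869, 0.00401673]), 'width': 0.9997672796650868}
```

View pics/top0.png

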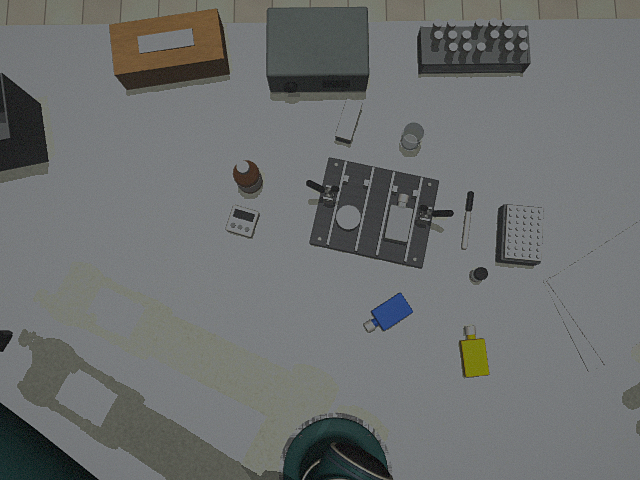

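View pics/scene0.png

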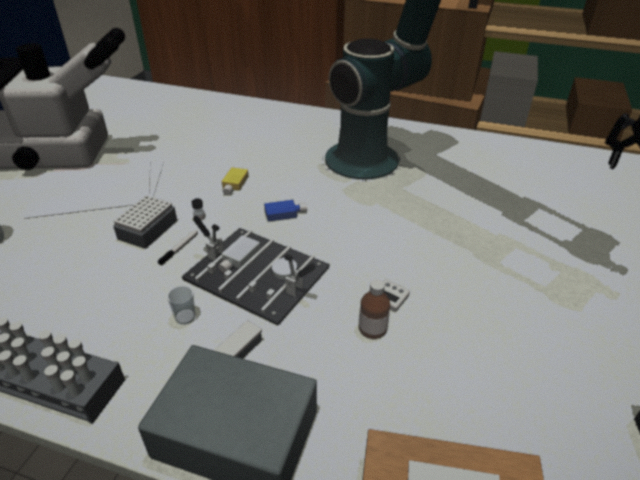

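The flask is in the right lane at about (398,222) in the top view, with its cap at (403,200). The dish is in the left lane at (348,217), and the right handle points outwards at (440,213). The stage corners are near (331,158), (439,180), (421,267) and (310,244).

Run:
```python
from h import *
im=np.load("top0.npz")["im"]; ci=camera_info("top")
g=cv2.cvtColor(im,cv2.COLOR_RGB2GRAY)
m=(g<95).astype(np.uint8); m[:150]=0;m[275:]=0;m[:,:295]=0;m[:,:]*=1;m[:,458:]=0
m=cv2.morphologyEx(m,cv2.MORPH_CLOSE,np.ones((9,9)))
m=cv2.morphologyEx(m,cv2.MORPH_OPEN,np.ones((25,25)))
c=max(cv2.findContours(m,0,1)[0],key=cv2.contourArea)[:,0]
P=np.array([ray(ci,u,v,.012)[:2] for u,v in c]).astype(np.float32)
r=cv2.minAreaRect(P);print(r,[proj(ci,[*p,.012]).round(1).tolist() for p in cv2.boxPoints(r)])
# refine: iterative edge fits in stage frame
cen=np.array(r[0]);
pts=P; 
for a in [np.deg2rad(-(r[2] if r[2]<45 else r[2]-90)), np.deg2rad(r[2] if r[2]<45 else r[2]-90)]:
    print(np.rad2deg(a))
x0,y0,s=295,145,5
crop=cv2.resize(im[145:275,295:455],None,fx=5,fy=5,interpolation=cv2.INTER_CUBIC)
cv2.drawContours(crop,[((c-[x0,y0])*5+2).astype(int)],-1,(255,0,0),1)
crop=cv2.convertScaleAbs(crop,alpha=1.3)
cv2.imwrite("pics/crop0.png",crop[:600,:,::-1])
```

```text
((0.541072428226471, -0.08507764339447021), (0.2640220522880554, 0.20156796276569366), 77.01984405517578) [[422.1, 268.7], [439.3, 179.7], [322.2, 155.0], [302.1, 242.6]]
12.980155944824219
-12.980155944824219
```

View pics/crop0.png

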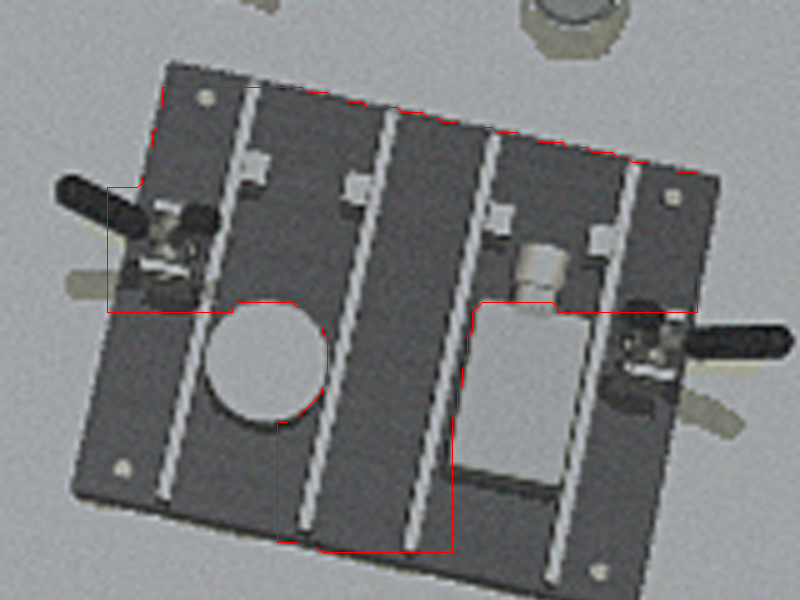

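The crop shows the four screws, the guides, the stop blocks and the flask top (corners near crop (453,465) and (560,487)). The automatic contour is poor, so I'll use the screws and corners instead.

```bash
cat >> h.py <<'E'
def fit(local,world):
    l=np.array(local);w=np.array(world);lc=l.mean(0);wc=w.mean(0)
    a=l-lc;b=w-wc;th=np.arctan2((a[:,0]*b[:,1]-a[:,1]*b[:,0]).sum(),(a*b).sum())
    R=np.array([[np.cos(th),-np.sin(th)],[np.sin(th),np.cos(th)]]);t=wc-R@lc
    return th,R,t,(l@R.T+t-w)
E
python3 - <<'E'
from h import *
ci=camera_info("top"); im=np.load("top0.npz")["im"]; g=cv2.cvtColor(im,cv2.COLOR_RGB2GRAY).astype(float)
px=lambda u,v:(295+(u+.5)/5-.5,145+(v+.5)/5-.5)
W=lambda u,v,z:ray(ci,*px(u,v),z)[:2]
sc=[]
for u,v in[(206,97),(673,196),(599,571),(122,467)]:
    x,y=map(int,np.round(px(u,v)));p=g[y-3:y+4,x-3:x+4];p=np.clip(p-80,0,None);yy,xx=np.mgrid[-3:4,-3:4]
    sc.append(ray(ci,x+(p*xx).sum()/p.sum(),y+(p*yy).sum()/p.sum(),.012)[:2])
sc=np.array(sc);print("screws",sc,np.linalg.norm(sc-np.roll(sc,-1,0),axis=1),sc.mean(0))
co=[W(168,63,.012),W(720,177,.012),W(640,605,.012),W(75,490,.012)]
th,R,t,res=fit([[.1,.125],[.1,-.125],[-.1,-.125],[-.1,.125]],co);print("corners",np.rad2deg(th),t,res*1000)
L=np.linalg.norm(sc[0]-sc[1])/2;H=np.linalg.norm(sc[1]-sc[2])/2
th,R,t,res=fit([[H,L],[H,-L],[-H,-L],[-H,L]],sc);print("screwfit",np.rad2deg(th),t,res*1000)
S=lambda u,v,z:((W(u,v,z)-t)@R*1000).round(1)
print("flask top corners",[S(*p,.037) for p in[(453,465),(560,487),(592,317),(478,300)]])
print("guides top",[S(*p,.022) for p in[(165,497),(255,85),(305,527),(392,112),(411,549),(493,137),(553,583),(633,167)]])
print("blocks",[S(*p,.032) for p in[(256,166),(357,188),(500,218),(605,242)]])
print("handle tip open R",S(790,342,.1), "expect y",-104-73*np.sin(np.deg2rad(40)))
np.savez("stage.npz",th=th,R=R,t=t)
st=lambda x,y,z:(*(R@[x,y]+t),z)
for n,p in dict(home=(.02,-.054,.012),hinge=(.01,-.104,.047),tip=(.01,-.151,.103)).items():print(n,np.round(st(*p),4))
E
```

```text
screws [[ 0.64795345 -0.00902638]
 [ 0.60033019 -0.2136498 ]
 [ 0.43464977 -0.17526837]
 [ 0.48175973  0.0293344 ]] [0.21009216 0.17006803 0.20995628 0.17056349] [ 0.54117328 -0.09215254]
corners -12.508725153640464 [ 0.54126979 -0.09243184] [[ 2.17761014  0.36068544]
 [ 2.87421665 -1.3094829 ]
 [-3.36781671 -0.29527153]
 [-1.68401007  1.24406899]]
screwfit -13.028523663656363 [ 0.54117328 -0.09215254] [[-0.25392061  0.04608814]
 [ 0.00698224 -0.01445809]
 [-0.00273136 -0.05641276]
 [ 0.24966972  0.0247827 ]]
flask top corners [array([-57.6, -32.9]), array([-57.1, -79. ]), array([ 18.1, -78.1]), array([ 14.9, -29.1])]
guides top [array([-95.1,  84. ]), array([92.3, 84.7]), array([-94.9,  22.6]), array([93.2, 23.4]), array([-94.4, -23.6]), array([ 91.6, -22. ]), array([-95.7, -85.7]), array([ 91.4, -84.4])]
blocks [array([53.8, 76.3]), array([53.6, 31.6]), array([ 53.8, -31.5]), array([ 53. , -77.8])]
handle tip open R [   9.7 -151.6] expect y -150.92349550711737
home [ 0.5485 -0.1493  0.012 ]
hinge [ 0.5275 -0.1957  0.047 ]
tip [ 0.5169 -0.2415  0.103 ]
```

Run:
```python
from h import *
s=np.load("stage.npz");R,t=s["R"],s["t"]
for n,p in dict(pre=(-.09,-.0545),contact=(-.068,-.0545),end=(-.0378,-.0545),out=(.01,-.195),up=(.01,-.104)).items():print(n,(R@p+t).round(4))
print(R)
```

```text
pre [ 0.4412 -0.125 ]
contact [ 0.4626 -0.1299]
end [ 0.4921 -0.1367]
out [ 0.507  -0.2844]
up [ 0.5275 -0.1957]
[[ 0.97425796  0.2254361 ]
 [-0.2254361   0.97425796]]
```

move_arm(
  deltas=[
    [[0,0,0.146],[0.18,-1,0],1],
    [[0,0,0.146],[0.18,-1,0],1],
    [[0,0,0.146],[0.18,-1,0],1],
  ],
  grip_force=20,
)

```text
time: 0.48
tool_pos: [0.3165, 0.5029, 0.2306]
tcp_rot: [-0.362, -3.12, 0.003]
wrist_force: [0.6, 0.5, 0.3]
width: 0.374
```

move_arm(
  deltas=[
    [[0,0,0],[0.2,-0.6,0],1],
    [[0,0,0],[0.2,-1,0],1],
  ],
)

```text
time: 0.72
tool_pos: [0.3369, 0.4048, 0.231]
tcp_rot: [0.359, 3.121, -0.0]
wrist_force: [-0.1, 0.1, -0.1]
width: 0.002
```

move_arm(
  deltas=[
    [[0,0,0],[0.2,-0.6,0],1],
    [[0,0,0],[0.2,-1,0],1],
  ],
)

```text
time: 0.98
tool_pos: [0.3571, 0.3044, 0.2313]
tcp_rot: [0.36, 3.12, 0.0]
wrist_force: [0.7, -0.0, 0.9]
width: 0.002
```

move_arm(
  deltas=[
    [[0,0,0],[0.2,-0.6,0],1],
    [[0,0,0],[0.2,-1,0],1],
  ],
)

```text
time: 1.23
tool_pos: [0.3773, 0.2043, 0.2315]
tcp_rot: [0.36, 3.12, 0.001]
wrist_force: [-0.3, -0.6, -0.6]
width: 0.001
```

move_arm(
  deltas=[
    [[0,0,0],[0.2,-0.6,0],1],
    [[0,0,0],[0.2,-1,0],1],
  ],
)

```text
time: 1.48
tool_pos: [0.3976, 0.1042, 0.2317]
tcp_rot: [0.36, 3.12, 0.001]
wrist_force: [0.7, 0.1, 0.2]
width: -0.002
```

move_arm(
  deltas=[
    [[0,0,0],[0.2,-0.6,0],1],
    [[0,0,0],[0.2,-1,0],1],
    [[0,0,0],[0.2,-1,0],1],
  ],
)

```text
time: 1.85
tool_pos: [0.417, 0.0037, 0.2314]
tcp_rot: [0.366, 3.12, -0.0]
wrist_force: [-0.0, 0.3, -0.0]
width: -0.002
```

move_arm(
  deltas=[
    [[-0.025,-0.108,0],[0.12,-0.5,0],1],
    [[-0.05,-0.216,0],[0.2,-1,0],1],
    [[-0.05,-0.216,0],[0.2,-1,0],1],
  ],
)

```text
time: 2.22
tool_pos: [0.4343, -0.0952, 0.2298]
tcp_rot: [0.325, 2.777, -0.055]
wrist_force: [0.1, 0.3, 0.3]
width: 0.002
```

move_arm(
  deltas=[
    [[0,0,0],[0.04,-0.29,-0.4],1],
    [[0,0,0],[0.04,-0.29,-0.9],1],
    [[0,0,0],[0.04,-0.29,-1],1],
    [[0,0,0],[0.04,-0.29,-1],1],
  ],
)

```text
time: 2.72
tool_pos: [0.4409, -0.1223, 0.1313]
tcp_rot: [0.317, 2.778, -0.054]
wrist_force: [0.0, 0.4, 0.1]
width: -0.002
```

move_arm(
  deltas=[
    [[0,0,0],[0,-0.02,-0.4],1],
    [[0,0,0],[0,-0.02,-0.8],1],
    [[0,0,0],[0,-0.02,-0.8],1],
    [[0,0,0],[0,-0.02,-0.8],1],
  ],
)

```text
time: 3.22
tool_pos: [0.4428, -0.1259, 0.054]
tcp_rot: [0.317, 2.773, -0.056]
wrist_force: [0.9, 0.4, -0.4]
width: 0.002
```

Run:
```python
from h import *
from scipy.spatial.transform import Rotation as Ro
s=np.load("stage.npz");R,t=s["R"],s["t"]
st=status.read_state();print(st["q"]);M=Ro.from_rotvec(st["tcp_rot"]).as_matrix();print((R.T@M[:2]).round(3),M[2].round(3))
print(((st["tool_pos"][:2]-t)@R).round(4),st["tool_pos"])
im,_=read_camera("wrist");a=im[:,:,::-1];im,_=read_camera("top");b=cv2.resize(im[145:275,295:455],(640,520),interpolation=cv2.INTER_CUBIC)[:480,:,::-1]
cv2.imwrite("pics/a.png",cv2.resize(np.vstack([cv2.resize(a,(400,300)),cv2.resize(b,(400,300))]),None,fx=1,fy=1))
```

```text
[-0.36756929 -0.1630443   2.45911489  0.10075205  0.49845282 -1.79074696]
[[-0.939  0.     0.345]
 [ 0.     1.    -0.   ]] [-0.345 -0.    -0.939]
[-0.0882 -0.0551] [ 0.44281686 -0.12591715  0.05404144]
```

View pics/a.png

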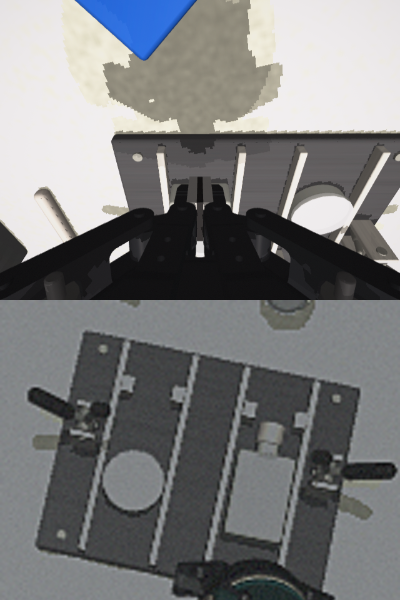

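The fingers are over the right lane's near end, between the guides and behind the flask, with the tilt in the right direction. Next I'll go down and push.

move_arm(
  deltas=[
    [[0,0,0],[0.0,0.0,-0.2],1],
    [[0,0,0],[0.0,0.0,-0.33],1],
    [[0,0,0],[0.0,0.0,-0.33],1],
    [[0,0,0],[0,0,-0.33],1],
  ],
)

```text
time: 3.82
tool_pos: [0.4409, -0.1257, 0.0189]
tcp_rot: [0.318, 2.776, -0.056]
wrist_force: [-0.1, 0.3, 0.5]
width: -0.002
```

move_arm(
  deltas=[
    [[0,0,0],[0.05,-0.01,0],1],
    [[0,0,0],[0.1,-0.02,0],1],
    [[0,0,0],[0.15,-0.03,0],1],
    [[0,0,0],[0.2,-0.045,0],1],
    [[0,0,0],[0.2,-0.045,0],1],
  ],
)

```text
time: 4.45
tool_pos: [0.4609, -0.1302, 0.0184]
tcp_rot: [0.319, 2.776, -0.056]
wrist_force: [0.1, -0.1, 0.5]
width: -0.0
```

move_arm(
  deltas=[
    [[0,0,0],[0.04,-0.01,0],1],
    [[0,0,0],[0.08,-0.018,0],1],
    [[0,0,0],[0.12,-0.028,0],1],
    [[0,0,0],[0.16,-0.037,0],1],
    [[0,0,0],[0.2,-0.046,0],1],
    [[0,0,0],[0.24,-0.055,0],1],
    [[0,0,0],[0.24,-0.055,0],1],
  ],
)

```text
time: 5.32
tool_pos: [0.485, -0.1357, 0.0185]
tcp_rot: [0.318, 2.776, -0.056]
wrist_force: [0.3, 0.1, 0.1]
width: -0.0
```

move_arm(
  deltas=[
    [[0,0,0],[0.02,-0.005,0],1],
    [[0,0,0],[0.04,-0.009,0],1],
  ],
)

```text
time: 5.58
tool_pos: [0.4883, -0.1364, 0.0183]
tcp_rot: [0.319, 2.777, -0.056]
wrist_force: [-0.8, 0.6, 0.4]
width: 0.006
```

move_arm(
  deltas=[
    [[0,0,0],[0.02,-0.005,0],1],
    [[0,0,0],[0.03,-0.007,0],1],
    [[0,0,0],[0.03,-0.007,0],1],
  ],
)

```text
time: 5.95
tool_pos: [0.4915, -0.1372, 0.0183]
tcp_rot: [0.319, 2.777, -0.056]
wrist_force: [0.0, -0.3, 0.2]
width: -0.001
```

move_arm(
  deltas=[
    [[0,0,0],[0.015,-0.003,0],1],
    [[0,0,0],[0.015,-0.003,0],1],
  ],
)

```text
time: 6.2
tool_pos: [0.493, -0.1374, 0.0183]
tcp_rot: [0.319, 2.777, -0.056]
wrist_force: [0.4, 0.7, -0.4]
width: -0.003
```

Run:
```python
from h import *
im,_=read_camera("top");b=cv2.resize(im[145:275,295:455],(800,650),interpolation=cv2.INTER_CUBIC)[:600,:,::-1]
cv2.imwrite("pics/b.png",cv2.convertScaleAbs(b,alpha=1.3))
```

```text
(no output)
```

View pics/b.png

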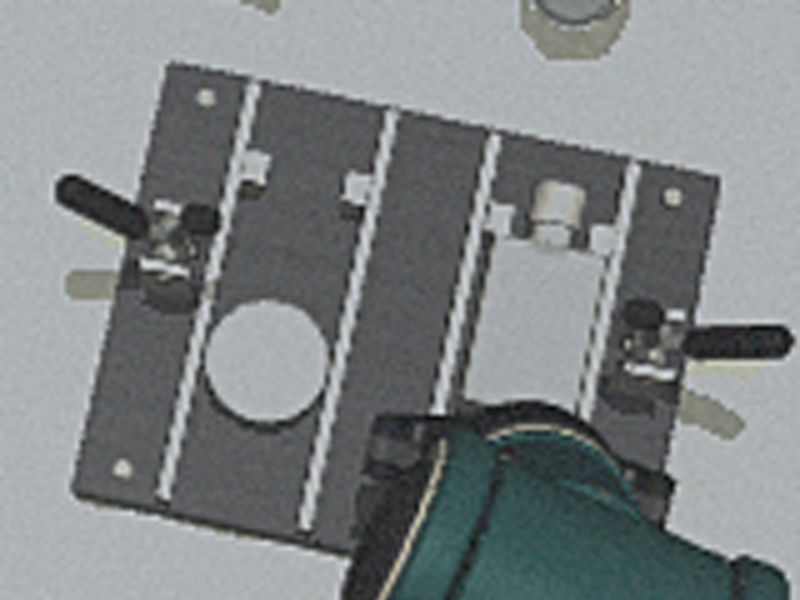

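The flask's shoulders are close to the stop blocks, at about (500,222) and (605,245) in the crop. I'll creep forward until the force rises.

move_arm(
  deltas=[
    [[0,0,0],[0.015,-0.003,0],1],
    [[0,0,0],[0.015,-0.003,0],1],
  ],
)

```text
time: 6.5
tool_pos: [0.4936, -0.1375, 0.0179]
tcp_rot: [0.319, 2.778, -0.055]
wrist_force: [-2.9, 0.1, 2.5]
width: -0.002
```

move_arm(
  deltas=[
    [[0,0,0],[0.01,-0.002,0],1],
    [[0,0,0],[0.01,-0.002,0],1],
  ],
)

```text
time: 6.75
tool_pos: [0.4937, -0.1374, 0.0174]
tcp_rot: [0.319, 2.78, -0.055]
wrist_force: [-7.0, 0.7, 4.9]
width: 0.003
```

The flask is seated: the creep stalled at about 7 N. Now I'll back off, rise and go outside the right handle.

move_arm(
  deltas=[
    [[0,0,0],[-0.1,0.023,0],1],
    [[0,0,0],[-0.25,0.058,0],1],
    [[0,0,0],[-0.25,0.058,0.3],1],
    [[0,0,0],[-0.25,0.058,0.8],1],
    [[0,0,0],[-0.25,0.058,1],1],
    [[0,0,0],[-0.25,0.058,1],1],
  ],
)

```text
time: 7.5
tool_pos: [0.4716, -0.1326, 0.1208]
tcp_rot: [0.318, 2.771, -0.057]
wrist_force: [0.3, -0.0, -0.6]
width: 0.003
```

move_arm(
  deltas=[
    [[0,0,0],[0,0,0.4],1],
    [[0.025,0.108,0],[0,-0.2,0.8],1],
    [[0.05,0.216,0],[0.1,-0.6,0.8],1],
    [[0.05,0.216,0],[0.2,-1,0.8],1],
    [[0.05,0.216,0],[0.2,-1,0.8],1],
  ],
)

```text
time: 8.12
tool_pos: [0.4901, -0.2339, 0.1955]
tcp_rot: [-0.361, -3.117, -0.002]
wrist_force: [0.1, 0.5, -0.1]
width: -0.001
```

Run:
```python
from h import *
im,_=read_camera("top");ci=camera_info("top")
b=cv2.resize(im[145:275,295:455],(800,650),interpolation=cv2.INTER_CUBIC)[:600,:,::-1]
sc,_=read_camera("scene");c=cv2.resize(sc[180:330,160:360],(800,600),interpolation=cv2.INTER_CUBIC)[:,:,::-1]
cv2.imwrite("pics/c.png",cv2.convertScaleAbs(np.vstack([cv2.resize(b,(400,300)),cv2.resize(c,(400,300))]),alpha=1.3))
st=status.read_state();print(st["tool_pos"],st["tcp_rot"],st["wrist_force"])
```

```text
[ 0.48893038 -0.23146496  0.19586928] [-0.3592107  -3.11721065 -0.00321394] [-0.20352325  0.09699622 -0.0998234 ]
```

View pics/c.png

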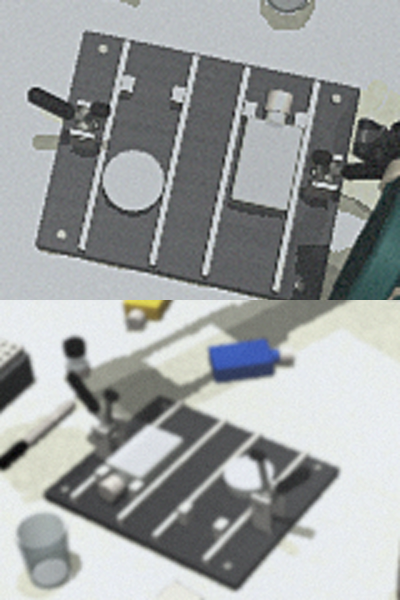

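The flask is square in its lane with its shoulders at the stop blocks, and both clamps are open. Next I'll go down outside the handle.

move_arm(
  deltas=[
    [[0,0,0],[0.18,-0.53,0],1],
    [[0,0,0],[0.18,-0.53,0],1],
    [[0,0,0],[0.18,-0.53,-0.5],1],
    [[0,0,0],[0.18,-0.53,-1],1],
    [[0,0,0],[0.18,-0.53,-1],1],
    [[0,0,0],[0.18,-0.53,-1],1],
  ],
)

```text
time: 8.98
tool_pos: [0.5088, -0.2845, 0.0997]
tcp_rot: [0.357, 3.12, -0.001]
wrist_force: [0.5, -0.8, -0.3]
width: 0.0
```

move_arm(
  deltas=[
    [[0,0,0],[0,0,-0.14],1],
    [[0,0,0],[0,0,-0.14],1],
  ],
)

```text
time: 9.22
tool_pos: [0.5084, -0.285, 0.0846]
tcp_rot: [0.358, 3.121, -0.0]
wrist_force: [0.6, 0.7, 0.4]
width: 0.002
```

move_arm(
  deltas=[
    [[0,0,0],[0.023,0.1,-0.02],1],
    [[0,0,0],[0.046,0.2,-0.03],1],
    [[0,0,0],[0.06,0.26,-0.03],1],
    [[0,0,0],[0.074,0.32,-0.03],1],
    [[0,0,0],[0.088,0.38,-0.03],1],
    [[0,0,0],[0.102,0.44,-0.03],1],
  ],
)

```text
time: 9.98
tool_pos: [0.5201, -0.2428, 0.0831]
tcp_rot: [0.357, 3.117, -0.005]
wrist_force: [-0.4, -3.7, 3.2]
width: 0.004
```

move_arm(
  deltas=[
    [[0,0,0],[0.012,0.05,0],1],
    [[0,0,0],[0.023,0.1,0],1],
    [[0,0,0],[0.035,0.15,0],1],
    [[0,0,0],[0.035,0.15,0],1],
  ],
)

```text
time: 10.48
tool_pos: [0.5216, -0.2251, 0.0806]
tcp_rot: [-0.357, -3.12, -0.002]
wrist_force: [0.1, -0.0, -0.1]
width: 0.0
```

Run:
```python
from h import *
sc,_=read_camera("scene");c=cv2.resize(sc[180:330,160:360],(800,600),interpolation=cv2.INTER_CUBIC)[:,:,::-1]
cv2.imwrite("pics/d.png",cv2.convertScaleAbs(c,alpha=1.3))
```

```text
(no output)
```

View pics/d.png

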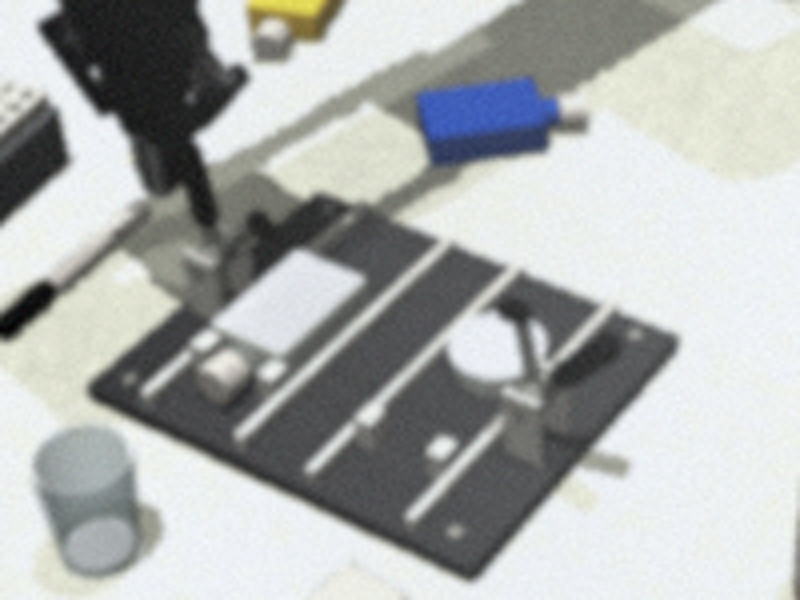

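The finger is still against the handle, which is nearly upright, and the tongue near (245,240) leans towards the flask. Low force fits being close to the over-centre point, so I'll keep pushing.

move_arm(
  deltas=[
    [[0,0,0],[0.012,0.05,0],1],
    [[0,0,0],[0.023,0.1,0],1],
    [[0,0,0],[0.037,0.16,0],1],
    [[0,0,0],[0.037,0.16,0],1],
  ],
)

```text
time: 11.02
tool_pos: [0.5258, -0.2094, 0.0812]
tcp_rot: [-0.357, -3.121, -0.0]
wrist_force: [-0.6, -1.0, 0.3]
width: 0.0
```

Run:
```python
from h import *
sc,_=read_camera("scene");c=cv2.resize(sc[180:330,160:360],(800,600),interpolation=cv2.INTER_CUBIC)[:,:,::-1]
cv2.imwrite("pics/e.png",cv2.convertScaleAbs(c,alpha=1.3))
```

```text
(no output)
```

View pics/e.png

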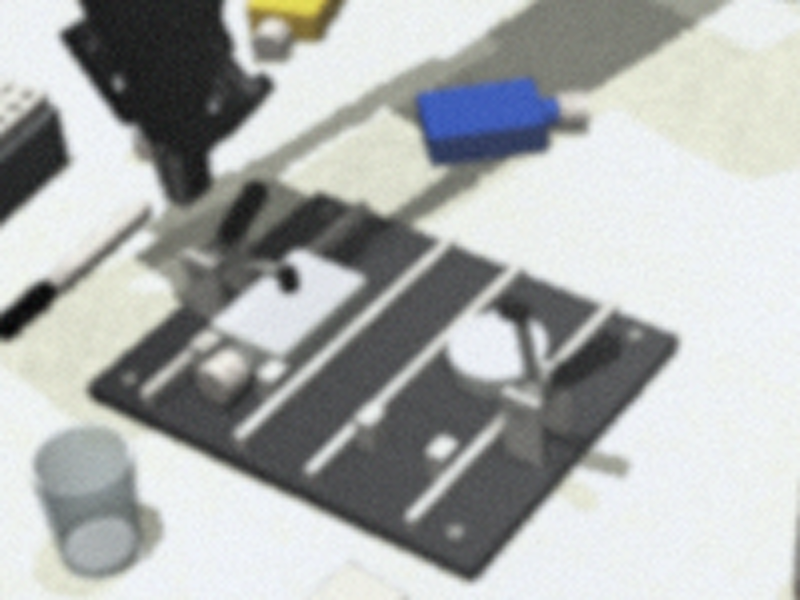

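The clamp has snapped shut: the handle leans inwards at (243,212) and the foot is on the flask at (288,278). I'll retreat outwards and up.

move_arm(
  deltas=[
    [[0,0,0],[-0.07,-0.3,0],1],
    [[0,0,0],[-0.14,-0.6,0],1],
    [[0,0,0],[-0.14,-0.6,0.5],1],
    [[0,0,0],[-0.14,-0.6,1],1],
    [[0,0,0],[-0.14,-0.6,1],1],
  ],
)

```text
time: 11.7
tool_pos: [0.515, -0.2724, 0.1871]
tcp_rot: [0.358, 3.111, -0.007]
wrist_force: [0.4, 0.1, -0.3]
width: 0.002
```

move_arm(
  deltas=[
    [[0,0,0],[-0.5,-0.4,0.3],1],
    [[0,0,0],[-0.9,-0.6,0.5],1],
    [[0,0,0],[-0.9,-0.6,0.5],1],
    [[0,0,0],[-0.9,-0.6,0.5],1],
    [[0,0,0],[-0.9,-0.6,0.5],1],
  ],
)

```text
time: 12.32
tool_pos: [0.422, -0.329, 0.2298]
tcp_rot: [-0.356, -3.12, -0.003]
wrist_force: [-0.4, 0.1, 0.3]
width: -0.001
```

Run:
```python
from h import *
im,_=read_camera("top");sc,_=read_camera("scene")
o=np.load("top0.npz")["im"]
b=cv2.resize(im[100:275,225:550],(800,431),interpolation=cv2.INTER_CUBIC)[:,:,::-1]
cv2.imwrite("pics/f.png",cv2.convertScaleAbs(b,alpha=1.3))
d=(np.abs(im.astype(int)-o).max(2)>60).astype(np.uint8);d=cv2.morphologyEx(d,cv2.MORPH_OPEN,np.ones((2,2)))
n,_,s,c=cv2.connectedComponentsWithStats(d);print([(s[i].tolist()) for i in range(1,n) if s[i,4]>8])
st=status.read_state();print(st["time"],st["tool_pos"],st["wrist_force"])
```

```text
[[391, 152, 249, 328, 35141], [404, 182, 8, 13, 68], [393, 193, 7, 13, 68], [409, 196, 8, 7, 44], [400, 207, 5, 6, 24], [415, 206, 4, 8, 21], [423, 207, 6, 2, 12], [434, 211, 21, 7, 139], [388, 226, 22, 7, 82], [0, 331, 14, 22, 217], [221, 400, 86, 80, 3546], [0, 404, 98, 76, 3900], [340, 454, 4, 5, 12], [350, 461, 13, 9, 32], [369, 472, 18, 8, 36], [274, 476, 4, 4, 11]]
12.425 [ 0.42212105 -0.32913285  0.23004597] [-0.77290251  0.21503469 -0.22249705]
```

View pics/f.png

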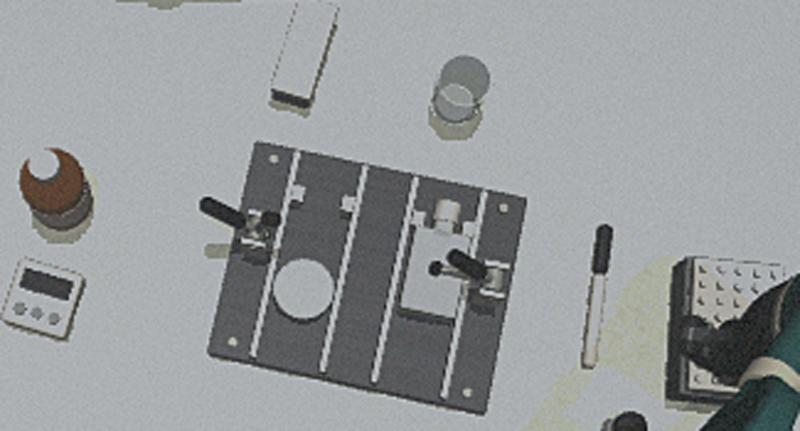

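The right clamp is closed on the flask, with its foot at (435,268). The left clamp is open, and the dish and bystanders are where they were. One numeric check on the seating before I hand in.

Run:
```python
from h import *
ci=camera_info("top");s=np.load("stage.npz");R,t=s["R"],s["t"]
im,_=read_camera("top")
for n,I in(("before",np.load("top0.npz")["im"]),("now",im)):
    g=cv2.cvtColor(I,cv2.COLOR_RGB2GRAY).astype(np.float32); xs=np.arange(-.075,.0,.0005)
    for y in(-.070,-.064,-.054,-.044,-.038):
        p=np.array([proj(ci,[*(R@[x,y]+t),.037]) for x in xs],np.float32)
        v=cv2.remap(g,p[:,0][None],p[:,1][None],1)[0]; dv=np.convolve(v,np.r_[np.ones(4),-np.ones(4)],"same")
        print(n,y,xs[dv.argmax()].round(4))
```

```text
before -0.07 -0.075
before -0.064 -0.075
before -0.054 -0.075
before -0.044 -0.075
before -0.038 -0.075
now -0.07 -0.075
now -0.064 -0.075
now -0.054 -0.075
now -0.044 -0.075
now -0.038 -0.075
```

Those readings come from the convolution's edge effect, not the flask, so I'll fix the check.

Run:
```python
from h import *
ci=camera_info("top");s=np.load("stage.npz");R,t=s["R"],s["t"]
im,_=read_camera("top")
for n,I in(("before",np.load("top0.npz")["im"]),("now",im)):
    g=cv2.cvtColor(I,cv2.COLOR_RGB2GRAY).astype(np.float32); xs=np.arange(-.075,.0,.0005); o=[]
    for y in(-.070,-.064,-.054,-.044,-.038):
        p=np.array([proj(ci,[*(R@[x,y]+t),.037]) for x in xs],np.float32)
        v=cv2.remap(g,p[:,0][None],p[:,1][None],1)[0]
        o.append(float(xs[np.argmax(v>115)].round(4)))
    print(n,o)
```

```text
before [-0.0545, -0.0555, -0.056, -0.0555, -0.055]
now [-0.0265, -0.027, -0.027, -0.027, -0.0265]
```

```bash
python3 -c "
from workcell import order
print(order.finish_job())"
```

```text
the job is handed in; nothing more can be done
None
```

The flask is seated against the right lane's stops and that lane's clamp is snapped shut onto it. I handed the job in at about 12.5 s on the robot clock.

- **Push:** I pushed the flask about 29 mm with the closed fingertips, low on its near end face. The push stalled against the stops at about 7 N, and I backed straight off.
- **Clamp:** I pushed the right handle over from outside until it snapped shut, then moved the arm clear.

**Last checks:**
- **Seating:** the flask's near edge reads x = -26.5 to -27 mm in the stage frame at five points across its width. It is therefore square, and it matches my estimate of the seated position to within about 1 mm.
- **Clamps:** the last picture shows the right clamp's foot on the flask and the left clamp still open.
- **Bystanders:** the dish and the bystanders visible in the last top view look unmoved. The arm hid part of the tip box and vial, and the blue and yellow look-alikes were outside that crop.
- **Failed check:** my first edge measurement returned only an edge effect of the filter. I fixed it, and the readings above come from the second run.

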